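# Release the pawl of a board drum and let it turn back to the shielded board

## Task

The spring-loaded board drum was wound too far. Press the pawl's release key gently to lift the pawl clear of the toothed wheel, let the drum turn back by itself until the board with the one big metal shield is about to come up on top, then let the pawl drop into the wheel so that it stops and holds the drum with that board level on top. Do not force the pawl, keep off the drum and its boards, and leave the jar, tray and screwdriver where they are.

Things in the scene. Friction and masses are not known exactly. Their poses are not given: they have to be found in the camera images.
- stand: Dark grey stand fixed to the bench, base plate 250 x 200 x 12 mm. Origin on the bench straight below the middle of the drum's axle; x points away from the robot, y along the axle, z up. The drum (six boards around it, 100 mm across, 122 mm long, top 155 mm above the bench) lies over the middle. A side plate, x -72 to -48 mm, y -92 to -84 mm, stands 161 mm high beside the pawl.
- wheel (a point): Centre of the steel toothed wheel at the -y end of the drum, on the axle, 100 mm above the bench. 18 teeth, 100 mm across the tips, 9 mm deep, 12 mm thick. A spring pulls the drum back (its top towards the robot); a damper lets it turn only slowly while the pawl is held clear: 0.5 rad/s far wound, 0.3 near the wanted board. Nothing stops it at the wanted board except the pawl.
- drum (a joint): Turn of the drum, rad. 0: the board with one big metal shield (74 x 32 mm; the others bear rows of small black chips) is level on top, a tooth resting on the pawl. Positive: wound too far, that board on the side away from the robot; starts 3 to 6 teeth too far, may settle for 1 s. Teeth are 0.349 apart; a pawl dropped between teeth stops the drum at the next lower multiple of 0.349.
- pawl: Pawl with its key: a flat steel rocker 10 mm wide in the plane of the wheel. Origin on its pivot, 150 mm above the bench, 60 mm from the axle on the robot's side. Its nose reaches 60 mm away from the robot onto the wheel's top, its tail 55 mm towards the robot, bent down 18 mm. Pressing the key straight down lifts the nose; a spring drops it. Over 16 N on pawl or key bends it.
- pawl_tail (a point): On top of the pawl's tail, on the key's axis, 132 mm above the bench at rest. The key is a flat black pad, 22 mm across, on a threaded stem; how far it is screwed out differs each time and is not measured: pad top 8 to 32 mm above this point. 6 to 9 N lifts the pawl clear, after 5 to 6 mm of travel; the hard stop comes after 7.5 mm, then the force climbs steeply. 25 mm round the pad is free.
- jar: Small closed amber glass jar, 48 mm across, 45 mm high, standing on the bench near the key. Origin at the centre of its underside. To be left alone.
- tray: White parts tray with dividers, 90 x 130 x 22 mm, on the bench beside the stand. Origin at the centre of its underside. To be left alone.
- driver: Screwdriver, 150 mm long, lying on the bench on the robot's side of the stand. To be left alone.

How it is judged:
On the way, in this order (a step that is already met when the one before it is completed fails the run):
1. the pawl is lifted clear of the teeth by the fingers on its key (z of pawl_tail in the frame of stand below 0.1275 m and contact force between the fingers and pawl above 1 N), for 0.2 s.
2. the drum has turned back to within the last tooth (value of joint drum below 0.3 rad), for 0.1 s.
At the end, for the whole second after the job is handed in: The shielded board is level on top (drum within 0.12 rad of 0), the drum stands still (under 0.03 rad/s) and the pawl is down in the teeth (its tail risen to within 2 mm of its rest height of 132 mm) (value of joint drum between -0.12 and 0.12 rad and velocity of joint drum between -0.03 and 0.03 rad/s and z of pawl_tail in the frame of stand above 0.13 m); the robot touches nothing.
It fails at once if the pawl or its key is pressed with more than 16 N (contact force between any of the fingers, the arm and pawl above 16 N).
It fails at once if the robot touches the drum or its boards (contact force between any of the fingers, the arm and drum above 1 N).
It fails at once if the jar is disturbed (moved more than 15 mm) (distance of jar from where it was at the start of the episode above 0.015 m).
It fails at once if the tray is disturbed (moved more than 15 mm) (distance of tray from where it was at the start of the episode above 0.015 m).
It fails at once if the screwdriver is disturbed (moved more than 20 mm) (distance of driver from where it was at the start of the episode above 0.02 m).
It also fails if it takes over 48 s, if anything falls off the work surface, if the arm or the gripper's body presses on something with over 40 N, if the wrist force passes 120 N, or if a joint passes its speed limit or range.

## Robot

A 6-joint arm with a two-finger parallel gripper is mounted at the origin on the work surface. World frame = base frame: x ahead of the robot, y to its left, z up, the work surface at z = 0. Lengths are in m, angles in rad, forces in N, time in s.
With the tool pointing down it reaches from about 0.3 to 0.775 m from the base axis. Payload 14.6 kg.
Tool frame: the origin (TCP) lies at the very end of the fingers, on their centre line; the grasp point (between the pads) lies 19 mm behind it; x points along the fingers, z is the direction in which the jaws open and shut, and the axes are right-handed (so a half turn about x gives the same grasp; the last joint's range is limited). The gripper opens to 94 mm and grips with 3 to 60 N. Pads are 16 mm wide; open, the fingers measure 119 mm over their backs; the gripper's body (75 mm by 177 mm) begins 78 mm behind the grasp point.
Start: joints at [-1.384, 0.3, 1.521, -0, 1.321, -0.067], TCP at [0.138, -0.532, 0.205] pointing down, gripper open.
Joint ranges: [-3.03, 3.03], [-0.79, 2.21], [0.23, 2.52], [-1.04, 4.18], [0, 3.07], [-2.55, 2.55]. Speed limits (rad/s): [2.22, 2.22, 2.57, 3.14, 3.14, 3.14].

## Interface

Orientations are given as [roll, pitch, yaw] about the fixed x, y, z axes, in that order (R = Rz(yaw) Ry(pitch) Rx(roll)).
In Python, from station import ctrl gives the robot as it stands. The module is installed in compiled form; this text tells all that it offers.
- The arm moves only by the tool servo_tool, never from a script. Its argument "motion" is one flat list of numbers, 4 for each row, row after row: the shift along the tool's x, y, z in mm, then the turn about the tool's x in degrees. In form: [dx, dy, dz, roll, dx, dy, dz, roll, ...]. A call has 1 to 20 rows; each row is the pose to reach, as a shift and turn from the pose commanded when the call began, along the tool's axes at that moment; what a row does not reach only later rows make up. A row lasts 1/8 s, in which the tool goes at most 62.5 mm and 10.7 degrees, less where a joint would pass 70% of its speed; a pose out of reach is approached as far as the arm can. A call with a gripper value outside its range is refused whole. "gripper" is the opening, from 0 (shut) to 1 (fully open), set as the call begins (left out, the last holds). The fingers move at their own pace and stop on an object; "force" is the grip in N (left out, the last holds). Time passes only in rows, so rows that repeat a pose let the fingers close. It gives the time, the measured TCP pose, the force and the opening at its end, in the units of the state.
- ctrl.get_obs(): the state, without advancing time (a new reading comes with each control period).
- ctrl.camera(name): name is "scene" or "top" or "wrist"; returns a dict with "color" (384x512x3 uint8, red, green, blue), "z_map" (384x512 float32, m along the optical axis (not along the pixel's ray), 0 where there is no reading), "fx", "fy", "cx", "cy" (pixels), "rvec" (rotation vector, rad) and "tvec" (3), from world to camera coordinates, as OpenCV has them. Camera axes: x right, y down, z forward; pixel columns grow to the right and rows downward; lengths in m; the calibration is good to about 2 mm. A picture is of the moment at which its call begins.
- ctrl.hand_in(): hands the job in, once; it reports no verdict.
The state is a dict: "time_s": time; "qpos": joint angles; "joint_vel": joint speeds; "tau": joint torques, N m; "ee_pos": TCP position; "eef_rot": TCP orientation; "force": force on the tool from outside, world axes, zero at the start; "moment": the same for the moment, N m; "grip_width": finger opening in m.
Only numpy, scipy, OpenCV 4.12 (cv2) and the standard library are available. Lean on these libraries where they do the work, as an engineer would, in place of code of your own. Each camera call takes 0.05 s, during which the arm holds its last target.

## Working session

There is one attempt and no reset: what is moved stays moved. The work goes in short steps, Python scripts to look and compute and a tool call to move; the robot and the scene stay as the last step left them, time stands still between calls to the robot, and variables do not carry over. Pictures are saved under pics/ and viewed, and the job is handed in when it is done.

Besides the shell and the picture viewer there is one more tool, called after "Call:" by a JSON object that holds its "fn" and its "kwargs". servo_tool: Moves the arm, as the interface text tells. Its arguments: {"type":"object","properties":{"motion":{"type":"array","items":{"type":"number"}},"gripper":{"type":"number"},"force":{"type":"number"}},"required":["motion"]}

```bash
mkdir -p pics; ls
cat > h.py <<'E'
from station import ctrl
import numpy as np, cv2
def cam(n):
    c=ctrl.camera(n); c['R'],_=cv2.Rodrigues(np.array(c['rvec'],float)); c['t']=np.array(c['tvec'],float).ravel(); return c
def world(c,u,v,z=None):
    d=c['z_map'][int(v),int(u)] if z is None else z
    p=np.array([(u-c['cx'])/c['fx'],(v-c['cy'])/c['fy'],1])*d
    return c['R'].T@(p-c['t'])
def cloud(c):
    v,u=np.mgrid[:384,:512]; d=c['z_map']
    P=np.stack([(u-c['cx'])/c['fx']*d,(v-c['cy'])/c['fy']*d,d],-1)
    W=(P-c['t'])@c['R']; W[d<=0]=np.nan; return W
def save(c,n): cv2.imwrite('pics/'+n,cv2.cvtColor(c['color'],cv2.COLOR_RGB2BGR))
E
python3 - <<'E'
from h import *
for n in ['scene','top','wrist']:
    c=cam(n); save(c,n+'0.png'); np.savez('pics/'+n+'0.npz',**c)
    print(n,c['fx'],c['cx'],c['cy'],-c['R'].T@c['t'])
o=ctrl.get_obs();print(o)
E
```

```text
pics
scene 426.64211235366736 257.389468763777 193.6301964569335 [ 0.97387725 -0.47994649  0.59726567]
top 402.1601693267151 250.30706164046032 191.97193849704956 [0.42734225 0.09843013 0.9981086 ]
wrist 296.45577798157444 258.59525012161106 191.18729348406828 [ 0.21517777 -0.51214428  0.38414222]
{'time_s': 0.15, 'qpos': array([-1.38359683e+00,  3.00323563e-01,  1.52142011e+00,  8.28959478e-06,
        1.32070993e+00, -6.65740875e-02]), 'joint_vel': array([-1.90328973e-03,  1.69904056e-05, -2.25378928e-03,  3.09150242e-04,
        2.04520579e-04, -1.32578023e-03]), 'tau': array([ 6.04380075e-04, -5.31961799e+01, -3.52820456e+01,  7.08332635e-02,
        2.35685759e-02, -5.85177577e-05]), 'ee_pos': array([ 0.13805873, -0.53218853,  0.20503536]), 'eef_rot': array([3.06569198, 1.56993534, 1.74866718]), 'force': array([-0.21563668, -0.2232195 ,  0.29764304]), 'moment': array([-0.01053923, -0.02283955,  0.04295923]), 'grip_width': 0.09403706408934442}
```

View pics/scene0.png

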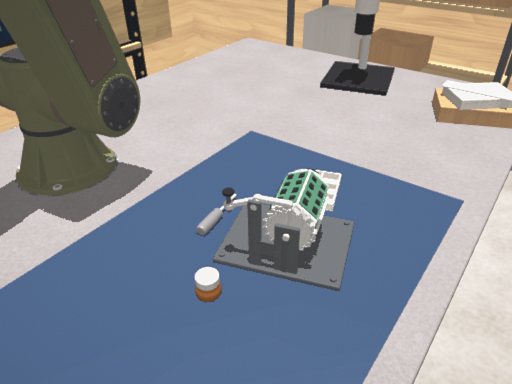

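View pics/top0.png

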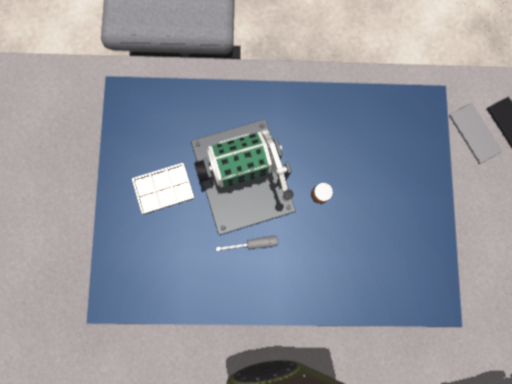

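View pics/wrist0.png

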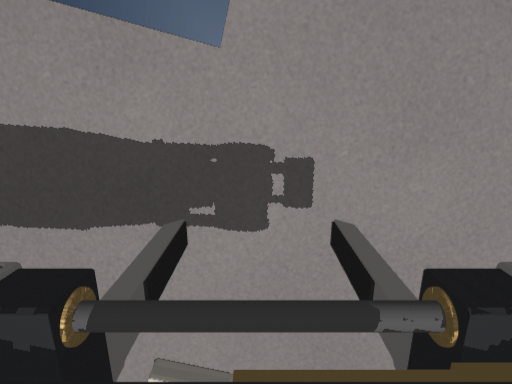

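Run:
```python
from h import *
for n,(a,b,c_,d) in {'scene':(190,150,370,285),'top':(125,115,345,260)}.items():
    c=dict(np.load(f'pics/{n}0.npz')); im=cv2.cvtColor(c['color'],cv2.COLOR_RGB2BGR)[b:d,a:c_]
    cv2.imwrite(f'pics/{n}0z.png',cv2.resize(im,None,fx=3.6,fy=3.6,interpolation=cv2.INTER_CUBIC))
    W=cloud(c)
    pts=[(229,192),(229,190),(207,276),(255,203),(211,220)] if n=='scene' else [(288,194),(286,196),(323,192),(275,160),(282,180),(262,242),(162,188)]
    for u,v in pts: print(n,u,v,W[v,u].round(4),c['color'][v,u])
c=dict(np.load('pics/top0.npz'));W=cloud(c)
m=(np.abs(W[...,2]-.012)<.004)&(W[...,0]>.2)&(W[...,0]<.75)&(np.abs(W[...,1])<.4)&(c['color'].max(2)<90)&(c['color'].ptp(2)<25) if hasattr(c['color'],'ptp') else (np.abs(W[...,2]-.012)<.004)&(c['color'].max(2)<90)&(np.ptp(c['color'],axis=2)<25)
k=cv2.connectedComponentsWithStats(m.astype(np.uint8))
print(k[2])
i=1+np.argmax(k[2][1:,4])
P=W[k[1]==i][:,:2].astype(np.float32)
r=cv2.minAreaRect(P);print(r,cv2.boxPoints(r))
```

```text
scene 229 192 [ 0.5678 -0.0115  0.1579] [63 60 64]
scene 229 190 [ 0.564  -0.0068  0.158 ] [61 60 63]
scene 207 276 [ 0.5913 -0.11    0.0438] [244 244 242]
scene 255 203 [ 0.6261 -0.0129  0.1597] [90 93 94]
scene 211 220 [0.4749 0.032  0.021 ] [178 174 176]
top 288 194 [ 0.5608 -0.0075  0.1597] [89 85 87]
top 286 196 [ 0.5561 -0.003   0.1617] [93 90 91]
top 323 192 [ 0.5847 -0.1058  0.0503] [251 250 249]
top 275 160 [0.6343 0.0203 0.1588] [239 236 232]
top 282 180 [0.5931 0.0039 0.1474] [228 225 221]
top 262 242 [0.4641 0.0384 0.0258] [171 168 168]
top 162 188 [0.592  0.2848 0.0196] [250 248 242]
[[     0      0    512    384 195563]
 [   488     98     24     46    435]
 [   488    110      1      1      1]
 [   495    120      1      1      1]
 [   209    163      1      2      2]
 [   211    172     72     39    541]
 [   203    179     10     11     63]
 [   311    194      1      1      1]
 [   317    202      1      1      1]]
((0.6101481914520264, 0.07308527827262878), (0.19443920254707336, 0.08625112473964691), 74.06169128417969) [[ 0.5419837  -0.00855462]
 [ 0.6249192  -0.03223937]
 [ 0.67831266  0.15472518]
 [ 0.5953772   0.17840993]]
```

View pics/scene0z.png

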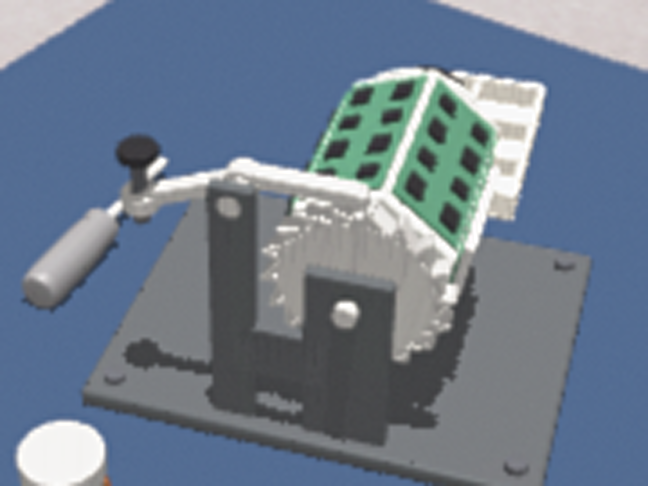

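View pics/top0z.png

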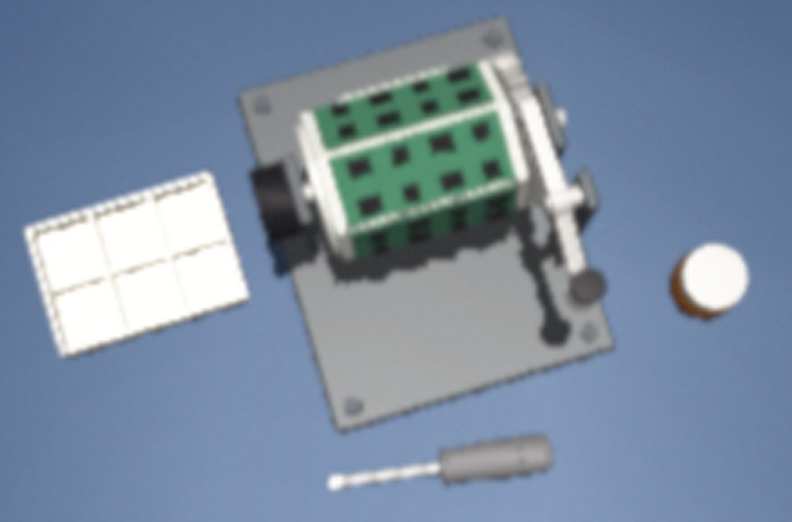

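Run:
```python
from h import *
for n in ['scene','top']:
    c=dict(np.load(f'pics/{n}0.npz')); W=cloud(c); col=c['color'].astype(int)
    m=(col.max(2)<110)&(np.ptp(col,axis=2)<25)&(np.hypot(W[...,0]-.562,W[...,1]+.007)<.03)&(W[...,2]>.14)
    P=W[m]; v,u=np.nonzero(m)
    print(n,len(P),np.median(P,0),P.min(0),P.max(0),'uv',u.mean(),v.mean(),u.min(),u.max(),v.min(),v.max())
    print(np.sort(P[:,2]).round(4)[::max(1,len(P)//12)])
    # white pawl points
    m=(col.min(2)>140)&(np.abs(W[...,0]-.62)<.06)&(np.abs(W[...,1]-.0)<.05)&(W[...,2]>.12)
    print(np.isfinite(W[m]).sum())
# plate in top image: gray vs blue
c=dict(np.load('pics/top0.npz')); W=cloud(c); 
for (x,y) in [(236,92),(507,16),(612,348),(340,432)]:
    u,v=125+x/3.6,115+y/3.6
    # ray on z=.012
    d=c['R'].T@np.array([(u-c['cx'])/c['fx'],(v-c['cy'])/c['fy'],1]);o=-c['R'].T@c['t']
    print((o+d*(.012-o[2])/d[2]).round(4))
```

```text
scene 97 [ 0.56544571 -0.01216533  0.15784619] [ 0.55539522 -0.02068483  0.14015744] [ 0.57411698 -0.00089643  0.16039194] uv 227.83505154639175 192.69072164948454 222 233 188 200
[0.1402 0.1446 0.153  0.1557 0.1567 0.1572 0.1578 0.1581 0.1586 0.159
 0.1592 0.1595 0.1604]
2262
top 68 [ 0.5607483  -0.00735027  0.16041268] [ 0.55201664 -0.01642257  0.1542192 ] [0.56953969 0.00274352 0.16404164] uv 287.86764705882354 194.05882352941177 283 292 190 198
[0.1542 0.1582 0.159  0.1593 0.1597 0.1599 0.1602 0.1605 0.1608 0.161
 0.1613 0.1617 0.1625 0.163 ]
1302
[0.7162 0.2206 0.012 ]
[0.7767 0.0307 0.012 ]
[ 0.5404 -0.0435  0.012 ]
[0.4799 0.1416 0.012 ]
```

```bash
cat >> h.py <<'E'
from scipy.spatial.transform import Rotation as Ro
def rel(target):
    o=ctrl.get_obs(); R=Ro.from_euler('xyz',o['eef_rot']).as_matrix()
    return 1000*R.T@(np.array(target)-o['ee_pos']), R
E
python3 - <<'E'
from h import *
d,R=rel([.5627,-.0095,.205]);print(d,R.round(3))
E
```

```text
[ 4.13600597e-01  5.42265372e+02 -3.99338964e+02] [[-0.     0.968  0.251]
 [ 0.001  0.251 -0.968]
 [-1.     0.    -0.001]]
```

Call:
{"fn": "servo_tool", "kwargs": {"motion": [0, 45, -33, 0, 0, 90, -66, 0, 0, 135, -99, 0, 0, 180, -133, 0, 0, 225, -166, 0, 0, 270, -199, 0, 0, 315, -232, 0, 0, 360, -265, 0, 0, 405, -298, 0, 0, 450, -331, 0, 0, 495, -365, 0, 0, 525, -387, 0, 0, 542, -399, 0, 0, 542, -399, 0, 0, 542, -399, 0, 0, 542, -399, 0], "gripper": 0, "force": 20}}

```text
time_s: 2.15
ee_pos: [0.5622, -0.0108, 0.2056]
eef_rot: [0.59, 1.571, -0.728]
force: [-0.3, -0.5, -0.0]
grip_width: 0.0005
```

Run:
```python
from h import *
o=ctrl.get_obs();print(o['time_s'],o['ee_pos'],o['force'],o['grip_width'])
for n in ['scene','wrist']:
    c=cam(n); save(c,n+'1.png'); np.savez('pics/'+n+'1.npz',**c)
c=dict(np.load('pics/scene1.npz'))
im=cv2.cvtColor(c['color'],cv2.COLOR_RGB2BGR)[130:265,180:360]
cv2.imwrite('pics/scene1z.png',cv2.resize(im,None,fx=3.6,fy=3.6,interpolation=cv2.INTER_CUBIC))
```

```text
2.15 [ 0.56217825 -0.01079774  0.20559134] [-0.27421576 -0.50341022 -0.01494394] 0.0004576502690629567
```

View pics/scene1z.png

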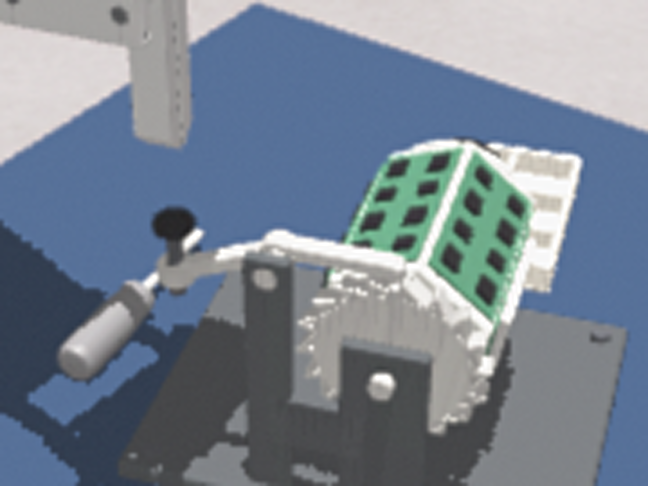

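View pics/wrist1.png

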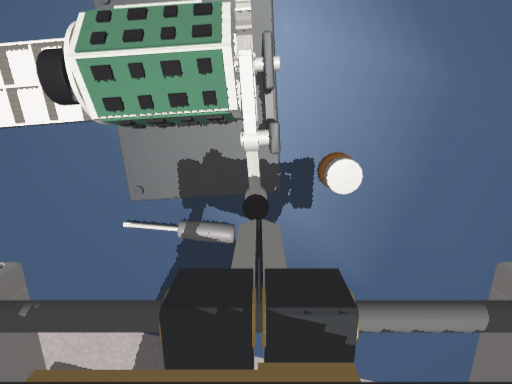

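Run:
```python
from h import *
c=dict(np.load('pics/wrist1.npz')); W=cloud(c); col=c['color'].astype(int)
m=(col.max(2)<90)&(np.hypot(W[...,0]-.562,W[...,1]+.008)<.03)&(W[...,2]>.15)&(W[...,2]<.175)
P=W[m]; v,u=np.nonzero(m)
print(len(P),np.median(P,0),P.min(0),P.max(0),u.min(),u.max(),v.min(),v.max()); 
(cx,cy),r=cv2.minEnclosingCircle(P[:,:2].astype(np.float32)); print(cx,cy,r)
# drum boards: green points in three views -> stand frame
yaw=np.arctan2(.0742,.2363); 
for n in ['scene0','top0','wrist1']:
    c=dict(np.load(f'pics/{n}.npz')); W=cloud(c); col=c['color'].astype(int)
    m=(col[...,1]>col[...,0]+25)&(col[...,1]>col[...,2]+15)&(W[...,2]>.05)&(W[...,0]>.5)&(np.abs(W[...,1]-.08)<.15)
    P=W[m]; s=P[:,0]*np.cos(yaw)+P[:,1]*np.sin(yaw); x0=.562*np.cos(yaw)-.0085*np.sin(yaw)+.115
    q=s-x0; a=np.degrees(np.arctan2(q,P[:,2]-.1)); rr=np.hypot(q,P[:,2]-.1)
    print(n,len(P),x0)
    # radius by angle
    for b in range(-80,100,10):
        k=(a>=b)&(a<b+10)
        if k.sum()>5: print(b+5,k.sum(),rr[k].mean().round(4),end=' | ')
    print()
```

```text
553 [ 0.56523091 -0.00686995  0.15968531] [ 0.55431502 -0.01754764  0.15415245] [0.57489954 0.0035659  0.16152592] 242 268 194 220
0.5643193125724792 -0.007041551172733307 0.010888651944696903
scene0 1025 0.6486406291371342
-55 29 0.0479 | -45 51 0.0474 | -35 43 0.0447 | -25 94 0.0434 | -15 73 0.0434 | -5 52 0.0455 | 5 86 0.0471 | 15 108 0.0471 | 25 61 0.0452 | 35 107 0.0435 | 45 123 0.0435 | 55 65 0.0453 | 65 88 0.0479 | 75 44 0.0481 | 
top0 1282 0.6486406291371342
-65 22 0.0466 | -55 31 0.049 | -45 128 0.0489 | -35 121 0.047 | -25 180 0.0456 | -15 163 0.0458 | -5 131 0.0477 | 5 82 0.0489 | 15 99 0.049 | 25 78 0.047 | 35 85 0.045 | 45 87 0.0451 | 55 52 0.0464 | 65 17 0.0476 | 
wrist1 10650 0.6486406291371342
-55 375 0.0473 | -45 654 0.0473 | -35 717 0.0453 | -25 1204 0.0439 | -15 1401 0.044 | -5 858 0.0455 | 5 1352 0.0483 | 15 884 0.049 | 25 621 0.0469 | 35 656 0.0454 | 45 955 0.0455 | 55 525 0.0469 | 65 385 0.0495 | 75 56 0.0507 | 85 7 0.0515 |
```

Run:
```python
from h import *
d,R=rel([.5645,-.0075,.166]);print(d,ctrl.get_obs()['ee_pos'])
```

```text
[39.66174794  2.88444579 -2.50972953] [ 0.5623238  -0.01065219  0.20566107]
```

Call:
{"fn": "servo_tool", "kwargs": {"motion": [15, 3, -2.5, 0, 30, 3, -2.5, 0, 38, 3, -2.5, 0, 39.5, 3, -2.5, 0, 39.5, 3, -2.5, 0, 39.5, 3, -2.5, 0]}}

```text
time_s: 3.0
ee_pos: [0.565, -0.0069, 0.1664]
eef_rot: [1.257, 1.57, -0.06]
force: [-0.5, 0.3, 0.0]
grip_width: 0.0006
```

Run:
```python
from h import *
c=cam('wrist'); save(c,'wrist2.png')
o=ctrl.get_obs();print(o['time_s'],o['ee_pos'],o['force'])
c=cam('scene');im=cv2.cvtColor(c['color'],cv2.COLOR_RGB2BGR)[150:285,180:360]
cv2.imwrite('pics/scene2z.png',cv2.resize(im,None,fx=3.6,fy=3.6,interpolation=cv2.INTER_CUBIC))
```

```text
3.05 [ 0.56497783 -0.00693295  0.16634234] [0.8974912  0.02991918 0.4986685 ]
```

View pics/scene2z.png

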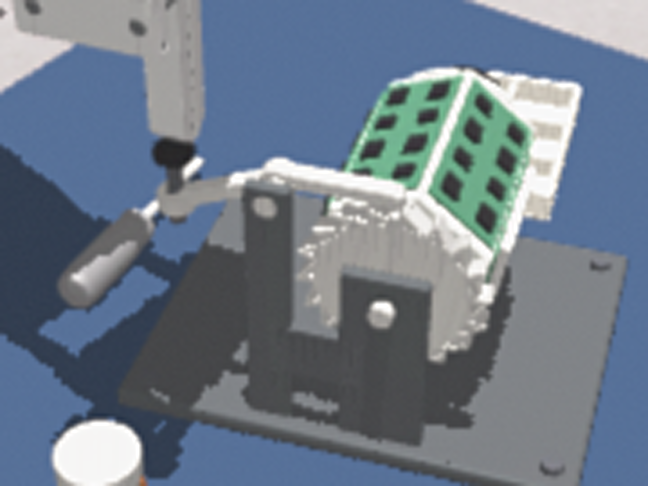

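View pics/wrist2.png

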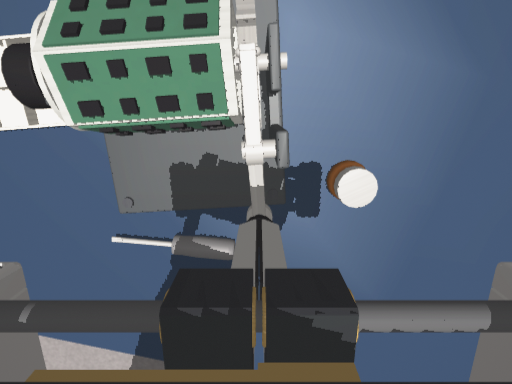

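Call:
{"fn": "servo_tool", "kwargs": {"motion": [2, 0, 0, 0, 4, 0, 0, 0, 5, 0, 0, 0, 5, 0, 0, 0]}}

```text
time_s: 3.6
ee_pos: [0.5648, -0.0069, 0.1609]
eef_rot: [-1.9, 1.571, 3.067]
force: [0.0, -0.2, 0.3]
grip_width: 0.0003
```

Call:
{"fn": "servo_tool", "kwargs": {"motion": [0.5, 0, 0, 0, 1, 0, 0, 0]}}

```text
time_s: 3.85
ee_pos: [0.5649, -0.0069, 0.16]
eef_rot: [1.258, 1.571, -0.059]
force: [-1.2, 0.8, 3.2]
grip_width: 0.0004
```

Call:
{"fn": "servo_tool", "kwargs": {"motion": [0.5, 0, 0, 0, 1, 0, 0, 0]}}

```text
time_s: 4.1
ee_pos: [0.5649, -0.0069, 0.1597]
eef_rot: [1.174, 1.57, -0.143]
force: [-2.6, -0.1, 9.2]
grip_width: 0.0005
```

Call:
{"fn": "servo_tool", "kwargs": {"motion": [0, 0, 0, 0]}}

```text
time_s: 4.22
ee_pos: [0.5649, -0.0069, 0.1597]
eef_rot: [1.155, 1.57, -0.162]
force: [-3.3, -0.4, 6.8]
grip_width: 0.0005
```

Run:
```python
from h import *
o=ctrl.get_obs();print(o['time_s'],o['ee_pos'],o['force'])
c=cam('scene');im=cv2.cvtColor(c['color'],cv2.COLOR_RGB2BGR)[150:285,180:360]
cv2.imwrite('pics/scene3z.png',cv2.resize(im,None,fx=3.6,fy=3.6,interpolation=cv2.INTER_CUBIC))
o=ctrl.get_obs();print(o['time_s'],o['ee_pos'],o['force'],o['moment'])
```

```text
4.225 [ 0.56490996 -0.00694432  0.15973819] [-3.32785465 -0.36812192  6.79796671]
4.275 [ 0.56491042 -0.00693751  0.15971958] [-4.51285334  1.25346656  7.16468692] [-0.013431    0.73430693  0.00442243]
```

View pics/scene3z.png

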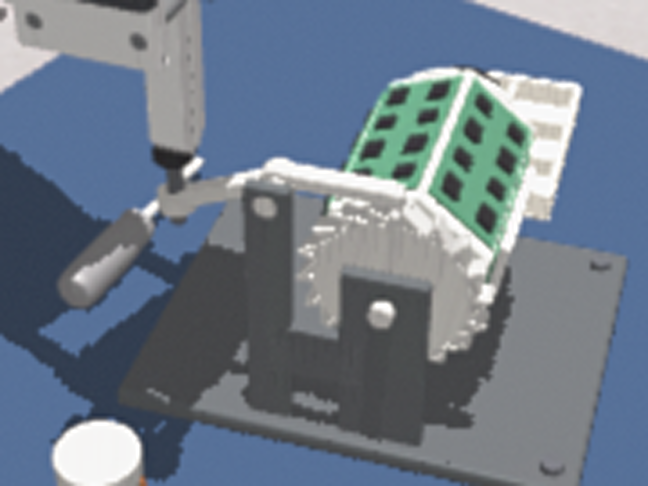

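Call:
{"fn": "servo_tool", "kwargs": {"motion": [0.3, 0, 0, 0, 0.3, 0, 0, 0]}}

```text
time_s: 4.53
ee_pos: [0.5649, -0.0069, 0.1595]
eef_rot: [1.121, 1.57, -0.196]
force: [-4.6, 0.2, 7.7]
grip_width: 0.0007
```

Call:
{"fn": "servo_tool", "kwargs": {"motion": [0.3, 0, 0, 0, 0.3, 0, 0, 0]}}

```text
time_s: 4.78
ee_pos: [0.5649, -0.0069, 0.1592]
eef_rot: [1.082, 1.57, -0.235]
force: [-3.9, -0.8, 8.3]
grip_width: 0.0005
```

Call:
{"fn": "servo_tool", "kwargs": {"motion": [0.3, -0.2, 0, 0, 0.6, -0.4, 0, 0, 0.6, -0.4, 0, 0]}}

```text
time_s: 5.15
ee_pos: [0.5648, -0.007, 0.1588]
eef_rot: [1.275, 1.569, -0.042]
force: [-2.9, 0.2, 9.1]
grip_width: 0.0005
```

Call:
{"fn": "servo_tool", "kwargs": {"motion": [0.3, -0.1, 0, 0, 0.6, -0.2, 0, 0, 0.6, -0.2, 0, 0]}}

```text
time_s: 5.52
ee_pos: [0.5646, -0.007, 0.1581]
eef_rot: [1.266, 1.569, -0.051]
force: [-1.7, 1.0, 7.7]
grip_width: 0.0005
```

Call:
{"fn": "servo_tool", "kwargs": {"motion": [0.3, -0.1, 0, 0, 0.6, -0.2, 0, 0, 0.6, -0.2, 0, 0]}}

```text
time_s: 5.9
ee_pos: [0.5645, -0.0071, 0.1574]
eef_rot: [1.292, 1.569, -0.025]
force: [-0.6, 0.5, 6.0]
grip_width: 0.0005
```

Call:
{"fn": "servo_tool", "kwargs": {"motion": [0.4, -0.1, 0, 0, 0.8, -0.2, 0, 0, 1.2, -0.2, 0, 0, 1.2, -0.2, 0, 0]}}

```text
time_s: 6.4
ee_pos: [0.5643, -0.0071, 0.1561]
eef_rot: [1.291, 1.569, -0.026]
force: [0.0, 0.4, 4.9]
grip_width: 0.0007
```

Call:
{"fn": "servo_tool", "kwargs": {"motion": [0.4, -0.1, 0, 0, 0.8, -0.2, 0, 0, 1.2, -0.2, 0, 0, 1.2, -0.2, 0, 0]}}

```text
time_s: 6.9
ee_pos: [0.5642, -0.0072, 0.155]
eef_rot: [1.311, 1.569, -0.006]
force: [-0.4, 0.2, 7.3]
grip_width: 0.0006
```

```bash
cat > look.py <<'E'
from h import *
import sys
c=cam('scene');im=cv2.cvtColor(c['color'],cv2.COLOR_RGB2BGR)[150:285,180:360]
cv2.imwrite(f'pics/{sys.argv[1]}.png',cv2.resize(im,None,fx=3.6,fy=3.6,interpolation=cv2.INTER_CUBIC))
yaw=np.arctan2(.0742,.2363); W=cloud(c); col=c['color'].astype(int)
m=(col[...,1]>col[...,0]+25)&(col[...,1]>col[...,2]+15)&(W[...,2]>.05)&(W[...,0]>.5)&(np.abs(W[...,1]-.08)<.15)
P=W[m]; q=P[:,0]*np.cos(yaw)+P[:,1]*np.sin(yaw)-.6486; a=np.arctan2(q,P[:,2]-.1); rr=np.hypot(q,P[:,2]-.1)
# face angle mod 60: minimise residual of hex apothem model
best=min((np.abs(rr*np.cos((a-t+np.pi/6)%(np.pi/3)-np.pi/6)-.0435).mean(),t) for t in np.arange(0,60,.5)*np.pi/180)
o=ctrl.get_obs();print('face angle mod 60deg',np.degrees(best[1]),best[0],len(P),'t',o['time_s'],o['ee_pos'],o['force'])
E
python3 look.py s4
```

```text
face angle mod 60deg 31.5 0.0007439137777815015 968 t 6.95 [ 0.56419919 -0.0071849   0.15508221] [-0.86593883  0.477551    8.49145752]
```

View pics/s4.png

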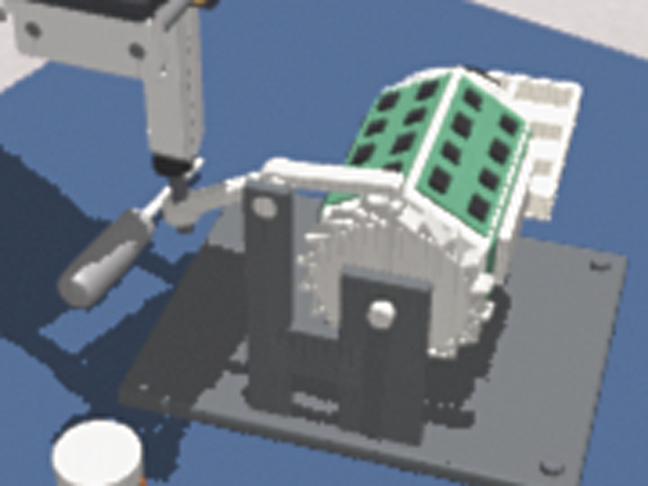

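Call:
{"fn": "servo_tool", "kwargs": {"motion": [0.3, 0, 0, 0, 0.6, 0, 0, 0, 0.6, 0, 0, 0, 0.6, 0, 0, 0]}}

```text
time_s: 7.45
ee_pos: [0.5642, -0.0072, 0.1546]
eef_rot: [1.319, 1.569, 0.002]
force: [-1.2, 0.7, 8.4]
grip_width: 0.0004
```

```bash
python3 look.py s5
```

```text
face angle mod 60deg 17.0 0.0008036954744880229 904 t 7.5 [ 0.56419018 -0.0071709   0.15458042] [-0.76932081 -0.09265237  8.29275143]
```

Call:
{"fn": "servo_tool", "kwargs": {"motion": [0, 0, 0, 0, 0, 0, 0, 0, 0, 0, 0, 0, 0, 0, 0, 0, 0, 0, 0, 0, 0, 0, 0, 0, 0, 0, 0, 0, 0, 0, 0, 0, 0, 0, 0, 0, 0, 0, 0, 0]}}

```text
time_s: 8.75
ee_pos: [0.5642, -0.0072, 0.1546]
eef_rot: [1.304, 1.569, -0.013]
force: [-2.0, 0.1, 7.4]
grip_width: 0.0005
```

```bash
python3 look.py s6
```

```text
face angle mod 60deg 46.49999999999999 0.0007896539044189997 807 t 8.8 [ 0.56418851 -0.00717954  0.15458779] [-2.23265933  0.91633044  7.608464  ]
```

View pics/s6.png

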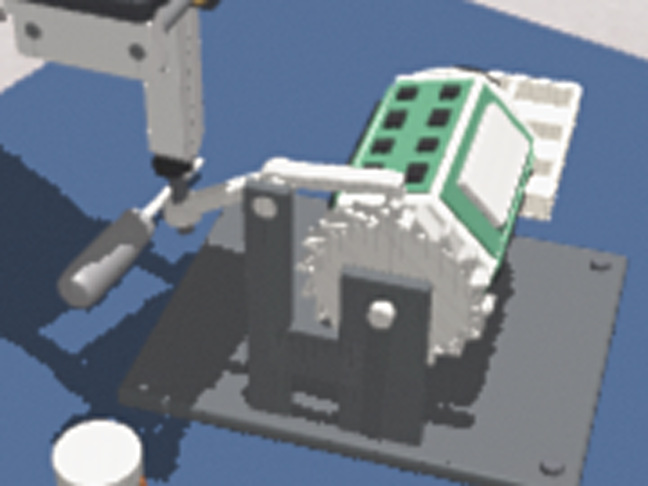

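Call:
{"fn": "servo_tool", "kwargs": {"motion": [0, 0, 0, 0, 0, 0, 0, 0, 0, 0, 0, 0, 0, 0, 0, 0, 0, 0, 0, 0, 0, 0, 0, 0, 0, 0, 0, 0, 0, 0, 0, 0]}}

```text
time_s: 9.8
ee_pos: [0.5642, -0.0072, 0.1545]
eef_rot: [1.314, 1.569, -0.003]
force: [-0.4, 0.3, 8.0]
grip_width: 0.0001
```

```bash
python3 look.py s7
```

```text
face angle mod 60deg 25.0 0.0006626915209760851 682 t 9.85 [ 0.56418423 -0.00717359  0.15457282] [-2.0926212  -0.76582256  7.914566  ]
```

Call:
{"fn": "servo_tool", "kwargs": {"motion": [0, 0, 0, 0, 0, 0, 0, 0, 0, 0, 0, 0, 0, 0, 0, 0]}}

```text
time_s: 10.35
ee_pos: [0.5642, -0.0072, 0.1546]
eef_rot: [1.288, 1.569, -0.029]
force: [-0.8, 0.7, 7.8]
grip_width: 0.0004
```

```bash
python3 look.py s8
```

```text
face angle mod 60deg 15.5 0.0007187514355396183 685 t 10.4 [ 0.56419075 -0.00716468  0.15456243] [-0.86308349 -0.69247541  8.07278217]
```

Call:
{"fn": "servo_tool", "kwargs": {"motion": [-10, 0, 0, 0, -30, 0, 0, 0, -40, 0, 0, 0, -40, 0, 0, 0]}}

```text
time_s: 10.9
ee_pos: [0.5639, -0.0072, 0.194]
eef_rot: [1.235, 1.57, -0.082]
force: [1.1, 0.4, -0.2]
grip_width: 0.0002
```

```bash
python3 look.py s9
```

```text
face angle mod 60deg 6.0 0.000664895003698458 690 t 10.95 [ 0.56358892 -0.00717911  0.19334416] [-0.96141757  0.49344446  0.20752698]
```

Call:
{"fn": "servo_tool", "kwargs": {"motion": [0, 0, 0, 0, 0, 0, 0, 0, 0, 0, 0, 0, 0, 0, 0, 0, 0, 0, 0, 0, 0, 0, 0, 0, 0, 0, 0, 0, 0, 0, 0, 0]}}

```text
time_s: 11.95
ee_pos: [0.5637, -0.0072, 0.1936]
eef_rot: [2.137, 1.571, 0.82]
force: [0.4, -0.3, -0.7]
grip_width: 0.0004
```

```bash
python3 look.py s10
python3 - <<'E'
from h import *
c=cam('wrist');W=cloud(c); col=c['color'].astype(int)
m=(col.max(2)<90)&(np.hypot(W[...,0]-.564,W[...,1]+.008)<.02)&(W[...,2]>.14)&(W[...,2]<.175)
print(m.sum(),np.median(W[m],0)); save(c,'w10.png')
E
```

```text
face angle mod 60deg 0.0 0.0007009980571390103 741 t 12.0 [ 0.56364321 -0.00720382  0.19352365] [-0.88274382 -0.22257216  0.39150649]
459 [ 0.56741217 -0.00601041  0.15961654]
```

View pics/s10.png

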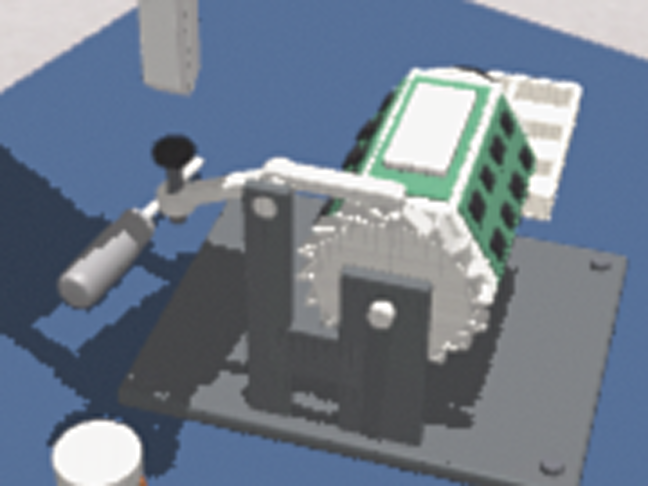

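```bash
python3 look.py s11
```

```text
face angle mod 60deg 0.0 0.0006919115053872772 741 t 12.1 [ 0.56366616 -0.00718058  0.19354274] [-0.25794154  0.54137432  0.44670494]
```

The shielded board is level on top. The drum reads 0° in two looks, and the pad is back at its rest height of 0.1596 m. I'm handing in.

```bash
python3 -c "
from station import ctrl
print(ctrl.hand_in())"
```

```text
the job is handed in; nothing more can be done
None
```

The drum now stands with the shielded board level on top and the pawl down in the teeth. I handed the job in at about 12 s of the 48 s allowed; `hand_in` gives no verdict.

**What I did:** I found the key pad in the images, with its top at about 0.160 m. With the gripper shut, I pressed it down about 5.5 mm in small steps. The drum turned back from about 100° (5 teeth), and I followed it in the scene camera. I let go at about 0.26 rad, and the pawl stopped the drum one tooth later, at 0.

**Last checks:**
- **Drum:** two looks 0.1 s apart both gave 0.0° (0.5° steps). The last picture shows the shielded board on top.
- **Pawl:** the pad is back at its height before the press (0.1596 m against 0.1597 m).
- **Robot:** the fingertips are about 34 mm above the pad, and the force reading is only noise.
- **Force:** the highest reading during pressing was about 9.6 N, but I only had readings between moves. A short peak within a move would not have shown.
- **Jar, tray and screwdriver:** I did not measure these again. The arm stayed well above them, and they look unmoved in the last picture.

No check failed. The cameras put the pad centre 2 to 5 mm apart, so I aimed by the close wrist view.

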